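# Find the slot with the T-key and unlock the dust-filter box

## Robot

A 6-joint arm with a two-finger parallel gripper is mounted at the origin on the work surface. World frame = base frame: x ahead of the robot, y to its left, z up, the work surface at z = 0. Lengths are in mm, angles in rad, forces in N, time in s.
With the tool pointing down it reaches from about 275 to 1000 mm from the base axis. Payload 8.4 kg.
Tool frame: the origin (TCP) lies midway between the tips of the shut fingers; the grasp point (between the pads) lies 19 mm behind it; z points along the fingers, y is the line along which they close (so a half turn about z gives the same grasp; the last joint's range is limited). The gripper opens to 85 mm and grips with 20 to 120 N. Pads are 22 mm wide; open, the fingers measure 114 mm over their backs; the gripper's body (76 mm by 85 mm) begins 54 mm behind the grasp point. The pads swing forward as they close: fully open they stand 13 mm farther back than shut.
Start: joints at [1.228, 0.353, 1.633, -0, 1.155, -0.002], TCP at [208.899, 589.058, 231.281] pointing down, gripper open.
Joint ranges: [-2.63, 2.63], [-0.92, 2.1], [0.06, 2.66], [-1.3, 4.44], [0, 2.69], [-3.02, 3.02]. Speed limits (rad/s): [2.22, 2.22, 2.79, 3.14, 3.14, 3.14].

## Interface

Orientations are given as [roll, pitch, yaw] about the fixed x, y, z axes, in that order (R = Rz(yaw) Ry(pitch) Rx(roll)).
In Python, from rig import r gives the robot as it stands.
- The arm moves only by the shell command python3 -m inch 'ROWS' [OPENING] [FORCE]. ROWS is JSON, a list that holds one entry, the list of rows, each a list of 6 numbers: the shift along the tool's x, y, z scaled (see below), then the turn, a rotation vector about the tool's x, y, z scaled (see below). In form: [[[tx, ty, tz, wx, wy, wz], ...]]. A call has 1 to 8 rows; each row is the pose to reach, as a shift and turn from the pose commanded when the call began, along the tool's axes at that moment, turning the shorter way round; what a row does not reach only later rows make up. The controller multiplies each number of a shift by 20 cm and each number of a turn by pi rad. A row lasts 1/12 s, in which the tool goes at most 41.7 mm and 7.16 degrees, less where a joint would pass 70% of its speed; a pose out of reach is approached as far as the arm can. A call with a number of a shift or a turn outside -1 to 1 is refused whole. A call with a gripper value outside its range is refused whole. OPENING is the gripper's target within -1 to 1 (fully open at 1, half-way at 0, shut at -1), set as the call begins (- or left out, the last holds). The fingers move at their own pace and stop on an object; FORCE is the grip in N (left out, the last holds). Time passes only in rows, so rows that repeat a pose let the fingers close. It gives the time, the measured TCP pose, the force, the opening and the grip force at its end, in the units of the state.
- r.sense(): the state, without advancing time (a new reading comes with each control period).
- r.grab_frame(name): name is "scene" or "side" or "wrist"; returns the picture (420x560x3 uint8, red, green, blue); there is no depth.
- r.camera_info(name): a dict with "K" (3x3 intrinsics, pixels), "rvec" (rotation vector, rad) and "tvec" (3), from world to camera coordinates, as OpenCV has them; the wrist camera has in their place "mount" (4x4, takes a point from camera to tool coordinates, whose origin is the TCP and whose axes are the flange's). Camera axes: x right, y down, z forward; pixel columns grow to the right and rows downward; lengths in mm; the calibration is good to about 2 mm. A picture is of the moment at which its call begins: read the wrist's pose just before it. camera_info takes no time and is no camera call.
- r.sign_off(): hands the job in; it is judged then, once.
The state is a dict: "clock": time; "qpos": joint angles; "qvel": joint speeds; "joint_efforts": joint torques, N m; "eef_pos": TCP position; "tcp_rot": TCP orientation; "contact_force": force on the tool from outside, world axes, zero at the start; "wrist_torque": the same for the moment, N m; "opening": opening from 0.0 (shut) to 1.0 (fully open); "grasp_force": force on a finger pad.
Only numpy, scipy, OpenCV 4.12 (cv2) and the standard library are available. Lean on these libraries where they do the work, as an engineer would, in place of code of your own. Each camera call takes 0.05 s, during which the arm holds its last target. There are 200 camera calls.

## Task

The grey dust-filter box on the carving bench is due for emptying, so unlock its cover: take the steel T-key out of the wooden bit block, put it down the lock barrel in the cover and, pressing only lightly, turn it gently back and forth until its blade finds the hidden slot and the key drops fully home, shoulder down on the collar. Only then turn it anticlockwise (seen from above) to its stop, where the handle lies straight across the box, and leave the key standing there, fully home and let go. Do not force the lock, and leave the other things on the bench where they are.

Things in the scene. Friction and masses are not known exactly. Their poses are not given: they have to be found in the camera images.
- key_handle (a point): T-key, loose, plain steel, 0.14 to 0.25 kg, 88 mm long, upright in the bit block. This point: centre of its flat handle bar, 66 mm long (key x), 13 mm thick (key y: grip across this), 22 mm high. Key z is up. Below it a 16 mm neck, then a shoulder disc (38 mm across, its top 25 mm below this point), a round shank (22 mm), a flat blade. A half turn of the key makes no difference.
- key_shoulder (a point): Centre of the underside of the key's shoulder disc, 31 mm below the handle's centre, key axes as above. In the block it rests on the block's top; with the key fully home it rests on the lock collar's top. The shank, 22 mm in diameter, reaches 32 mm below it.
- key_tip (a point): Centre of the lower edge of the key's blade, 46 mm below the shoulder's underside, key axes as above. The blade is 14 mm long, 21.5 mm wide (key x, in line with the handle bar) and 5 mm thick (key y).
- lock_mouth (a point): Lock barrel in the box's cover: centre of the top of its steel collar, on the lock's upright axis. Axes are the box's: x from its louvred front to its hinged rear, y to the left, z up. The collar is 45 mm across, 10 mm above the cover; its mouth narrows from 33 mm to a bore of 24.5 mm, 6 mm down. A light press is 5 to 15 N; over 40 N before the key is home, or over 80 N (twisting on past the stop, too), harms it.
- lock_face (a point): Centre of the flat face of the lock's steel rotor, on the axis 34 mm down the bore, box axes. A slot 6.8 mm wide and 16 mm deep runs right across the face, somewhere within 60 degrees of the box's x axis to either side: not known beforehand. The blade enters when within about 5 degrees of it; until then the tip stands on the face, the shoulder 12 mm above the collar.
- filterbox: Grey steel dust-filter box, fixed, 240 x 280 x 130 mm high, origin at the centre of its underside; the lock is 85 mm in front of it. The rotor turns with the key under about 0.14 N m of friction, more if fast, stays where left, and stops anticlockwise with its slot across the box (along y, 4 degrees short of it); the key has about 5 degrees of play. A bail handle 33 mm high stands on the cover 20 mm behind the centre.
- bitblock: Wooden bit block, fixed, 150 (x) x 70 (y) x 56 mm high, origin at the centre of its underside. The key stands in a hole 28 mm in diameter and 53 mm deep, 40 mm from its centre towards -x. Nine small burrs, up to 42 mm tall above the block, stand about 42 mm from its centre towards +x.
- bowl_mid (a point): Bystander, loose: carved wooden bowl, 116 mm across, 55 mm high; its middle. Leave alone.
- handpiece_mid (a point): Bystander, loose: black rotary carving handpiece lying on the bench, 158 mm long, 25 mm thick; its middle. Leave alone.
- blank_mid (a point): Bystander, loose: block of pale wood, 160 x 55 x 45 mm; its middle. Leave alone.
Not all that is in view belongs to the job. There is more than one size of the part that bears key_handle; the job needs the smallest.

How it is judged:
By the outcome, as a careful person would: the job done as asked, in the order asked, and still so for the second after the job is handed in, with the robot touching nothing.
It also fails if it takes over 72 s, if anything falls off the work surface, if the arm or the gripper's body presses on something with over 40 N, if the wrist force passes 120 N, or if a joint passes its speed limit or range.

## Working session

There is one attempt and no reset: what is moved stays moved. The work goes in short steps, Python scripts to look and compute and a shell command to move; the robot and the scene stay as the last step left them, time stands still between calls to the robot, and variables do not carry over. Pictures are saved under pics/ and viewed, at most 10 in all, crops included, and the job is handed in when it is done.

```bash
mkdir -p pics; cat > h.py <<'E'
from rig import r
import numpy as np, cv2
from scipy.spatial.transform import Rotation as R
def cam(n, s=None):
    c=r.camera_info(n); K=np.array(c["K"],float)
    if "rvec" in c:
        Rc=cv2.Rodrigues(np.array(c["rvec"],float))[0]; t=np.array(c["tvec"],float).ravel()
        return K,Rc.T,-Rc.T@t
    s=s or r.sense(); M=np.array(c["mount"]); T=R.from_euler('xyz',s["tcp_rot"]).as_matrix()
    return K,T@M[:3,:3],T@M[:3,3]+np.array(s["eef_pos"])
def ray(c,uv,z):
    K,A,o=c; d=A@np.linalg.solve(K,[uv[0],uv[1],1]); return o+d*(z-o[2])/d[2]
def proj(c,p):
    K,A,o=c; q=K@(A.T@(np.array(p)-o)); return q[:2]/q[2]
def snap(n,f):
    s=r.sense(); im=r.grab_frame(n); cv2.imwrite(f"pics/{f}.png",im[:,:,::-1]); return im,cam(n,s)
E
python3 - <<'E'
from h import *
for n in("scene","side","wrist"):
    im,c=snap(n,n+"0"); print(n,c[2].round(),c[1][:,2].round(2),c[0][0,0])
a=[cv2.imread(f"pics/{n}0.png") for n in("scene","side")]
print(r.sense())
E
```

```text
scene [917. 295. 889.] [-0.43 -0.38 -0.82] 387.8485741711181
side [ 446. -910.  966.] [ 0.03  0.71 -0.7 ] 446.2984801937706
wrist [133. 615. 373.] [ 0.29 -0.1  -0.95] 313.67306177277214
{'clock': 0.15, 'qpos': array([ 1.22764329e+00,  3.53537631e-01,  1.63394738e+00, -1.62947337e-05,
        1.15520974e+00, -2.36316872e-03]), 'qvel': array([ 1.62309532e-03, -3.12817299e-03, -3.00522967e-03,  7.81661140e-04,
       -2.41048544e-03,  7.27723916e-05]), 'joint_efforts': array([ 1.30753283e-04, -6.05634427e+01, -3.42338133e+01,  2.36207410e-05,
        6.18611477e-03, -2.61163405e-05]), 'eef_pos': array([208.75637276, 588.72272134, 230.7106189 ]), 'tcp_rot': array([-3.14049052e+00,  1.22959754e-05,  2.80080938e+00]), 'contact_force': array([-0.41321328, -0.30479855, -0.79816674]), 'wrist_torque': array([ 0.05154219, -0.00423023, -0.0073351 ]), 'grasp_force': 0.0, 'opening': 1.0004820882899876}
```

View pics/scene0.png

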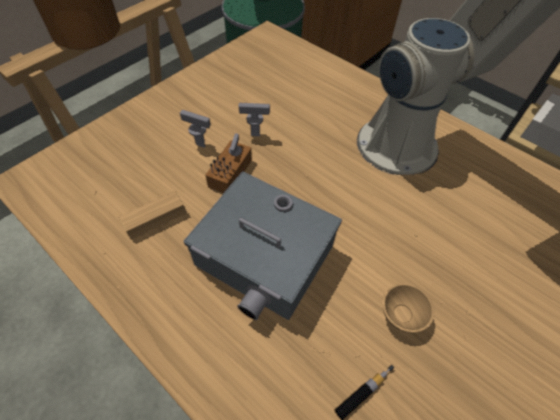

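View pics/side0.png

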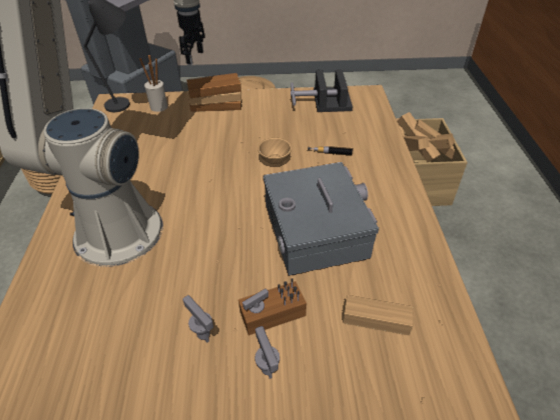

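The scene view shows three T-keys: (236,145) in the wooden block, and two free-standing ones at (195,125) and (255,110). In the side view they are at (257,298), (200,316) and (267,350). The one in the block, next to the burrs, should be the job key and the smallest. The lock collar is at scene (284,202), side (287,204). Next is a close crop to check this.

```bash
python3 - <<'E'
from h import *
a=cv2.imread("pics/side0.png")[270:380,175:325]; b=cv2.imread("pics/scene0.png")[90:200,170:290]
a=cv2.resize(a,None,fx=3,fy=3,interpolation=2); b=cv2.resize(b,None,fx=2.9,fy=3,interpolation=2)
cv2.imwrite("pics/c1.png",np.hstack([a,b]))
S,C=cam("side"),cam("scene")
def tri(u,v):
    A=[];B=[]
    for c,p in((S,u),(C,v)):
        d=c[1]@np.linalg.solve(c[0],[*p,1]);d/=np.linalg.norm(d);P=np.eye(3)-np.outer(d,d);A.append(P);B.append(P@c[2])
    x=np.linalg.solve(sum(A),sum(B)); return x.round(1)
print("collar",tri((287,204),(284,202)),ray(S,(287,204),140),ray(C,(284,202),140))
print("key",tri((257,298),(236,144)),ray(S,(257,298),87+11),ray(C,(236,140),98))
for p in((245,178),(340,228),(188,240)): print("box top",ray(C,p,130).round())
for p in((265,182),(348,166),(374,214),(283,243)): print("side box top",ray(S,p,130).round())
E
```

```text
collar [494.5 -52.3 135.6] [495.48964552 -57.86890152 140.        ] [495.30648112 -49.98452066 140.        ]
key [ 407.7 -311.6   86.1] [ 410.5738202  -321.20807745   98.        ] [ 401.46650379 -313.47166392   98.        ]
box top [ 500. -177.  130.]
box top [457.  90. 130.]
box top [ 716. -143.  130.]
side box top [439.  46. 130.]
side box top [685. 102. 130.]
side box top [722. -99. 130.]
side box top [ 478. -185.  130.]
```

View pics/c1.png

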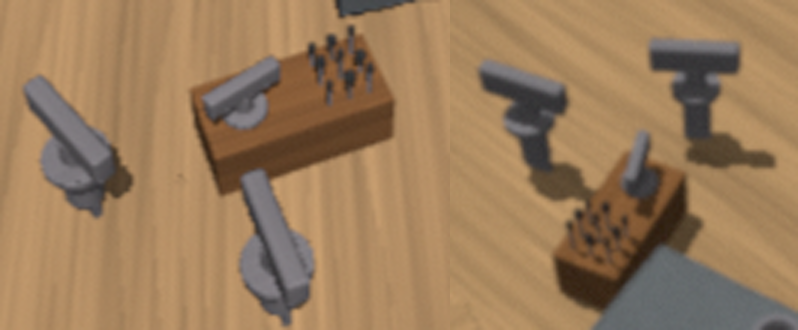

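The crop confirms it. The key in the block is clearly smaller than the two free-standing ones, and its bar runs roughly 40° in world yaw. I'll move above it now.

```bash
python3 -m inch '[[[-0.03,-0.05,0,0,0,0],[-0.1,-0.16,0,0,0,0],[-0.2,-0.32,0,0,0,0],[-0.3,-0.48,0,0,0,0],[-0.39,-0.63,0,0,0,0],[-0.486,-0.783,0,0,0,0]]]'
python3 -m inch '[[[-0.08,-0.13,0,0,0,0],[-0.16,-0.26,0,0,0,0],[-0.24,-0.39,0,0,0,0],[-0.32,-0.52,0,0,0,0],[-0.4,-0.65,0,0,0,0],[-0.486,-0.783,0,0,0,0]]]'
python3 -m inch '[[[-0.08,-0.13,0,0,0,0],[-0.16,-0.26,0,0,0,0],[-0.24,-0.39,0,0,0,0],[-0.32,-0.52,0,0,0,0],[-0.4,-0.65,0,0,0,0],[-0.486,-0.783,0,0,0,0]]]'
python3 -m inch '[[[-0.08,-0.13,0,0,0,0.04],[-0.16,-0.26,0,0,0,0.08],[-0.24,-0.39,0,0,0,0.12],[-0.32,-0.52,0,0,0,0.15],[-0.4,-0.65,0,0,0,0.18],[-0.486,-0.783,0,0,0,0.2]]]'
cat >> h.py <<'E'
def go(p,yaw):
    "units (shift, turn) from here to world p, tool down, tool-x along yaw (deg, mod 180)"
    s=r.sense(); T=R.from_euler('xyz',s["tcp_rot"])
    best=None
    for y in(yaw,yaw+180):
        D=T.inv()*R.from_euler('xyz',[np.pi,0,np.radians(y)]); v=D.as_rotvec()
        if best is None or np.linalg.norm(v)<np.linalg.norm(best): best=v
    sh=T.inv().apply(np.array(p)-s["eef_pos"])
    print("t",round(s["clock"],2),"q6",s["qpos"][5].round(2),"units",(sh/200).round(3),(best/np.pi).round(4))
E
python3 -c "
from h import *
go((405,-312,215),40)
S=cam('side');a=ray(S,(245,304),98);b=ray(S,(267,291),98);print(a,b,np.degrees(np.arctan2(*(b-a)[1::-1])))"
```

```text
clock: 0.65
eef_pos: [247.9, 406.4, 231.0]
tcp_rot: [-3.141, 0.0, 2.801]
contact_force: [1.5, -0.2, -0.4]
opening: 1.004
grasp_force: 0.0
clock: 1.15
eef_pos: [286.8, 226.8, 231.1]
tcp_rot: [-3.142, 0.0, 2.801]
contact_force: [1.3, -0.0, 0.3]
opening: 1.003
grasp_force: 0.0
clock: 1.65
eef_pos: [325.8, 47.1, 231.2]
tcp_rot: [3.141, 0.0, 2.801]
contact_force: [0.7, 0.5, -0.0]
opening: 1.001
grasp_force: 0.0
clock: 2.15
eef_pos: [364.9, -132.8, 231.2]
tcp_rot: [-3.142, -0.0, 2.167]
contact_force: [0.9, 0.3, 0.3]
opening: 1.004
grasp_force: 0.0
t 2.15 q6 -0.95 units [-0.854 -0.337  0.081] [-0.     -0.      0.4675]
[ 383.0758743  -335.82097813   98.        ] [ 434.11156478 -303.20305052   98.        ] 32.583457261840834
```

```bash
python3 -m inch '[[[-0.13,-0.05,0.01,0,0,0.035],[-0.26,-0.1,0.02,0,0,0.07],[-0.39,-0.15,0.03,0,0,0.105],[-0.51,-0.2,0.04,0,0,0.14],[-0.62,-0.25,0.06,0,0,0.175],[-0.72,-0.29,0.08,0,0,0.21],[-0.8,-0.32,0.08,0,0,0.245],[-0.85,-0.335,0.08,0,0,0.28]]]' >/dev/null
python3 -m inch '[[[0,0,0,0,0,0.035],[0,0,0,0,0,0.07],[0,0,0,0,0,0.105],[0,0,0,0,0,0.14],[0,0,0,0,0,0.17],[0,0,0,0,0,0.1875],[0,0,0,0,0,0.1875]]]'
python3 - <<'E'
from h import *
im,c=snap("wrist","w1"); print(c[2],proj(c,(405,-312,98)))
E
```

```text
clock: 3.4
eef_pos: [406.1, -309.1, 215.2]
tcp_rot: [-3.141, 0.0, 0.701]
contact_force: [0.5, 0.8, -0.1]
opening: 0.998
grasp_force: 0.0
[ 465.41100416 -258.1924852   357.20841115] [278.16114512 200.97341694]
```

View pics/w1.png

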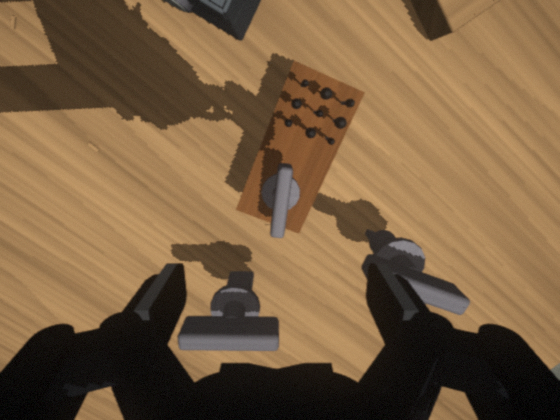

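The wrist view shows the job key's bar from (285,168) to (279,236), with the shoulder disc near (280,192). The larger keys are at (230,333) and (420,280), so I need to check finger clearance to them.

```bash
python3 - <<'E'
from h import *
s=r.sense();c=cam("wrist",s);im=cv2.imread("pics/w1.png")
h=cv2.cvtColor(im,cv2.COLOR_BGR2HSV).astype(int)
m=((h[:,:,1]<60)&(h[:,:,2]>60)).astype(np.uint8)
n,l,st,ce=cv2.connectedComponentsWithStats(m)
for i in range(1,n):
    if st[i,4]>150: print(st[i],ce[i].round())
i=l[201,282]; print('lab',i)
# bright bar top
sub=(l==i)&(h[:,:,2]>h[201,282,2]-25); pts=np.argwhere(sub)[:,::-1].astype(np.float32); print(cv2.minAreaRect(pts),h[201,282])
a,b=ray(c,(285,168),98),ray(c,(279,236),98); d=b-a
print("bar",a,b,np.linalg.norm(d),np.degrees(np.arctan2(d[1],d[0])),"mid",(a+b)/2,"shoulder",ray(c,(280,192),62))
for z in(95,110,125):
  for q in((180,330),(278,332),(370,263),(467,300)):
    p=ray(c,q,z); print(z,q,(p-s["eef_pos"]).round(),R.from_euler('xyz',s["tcp_rot"]).inv().apply(p-(a+b)/2).round())
E
```

```text
[200   0  32  14 245] [218.   5.]
[ 262  167   38   71 1511] [280. 198.]
[378 239  47  34 684] [405. 251.]
[ 403  276   67   39 1034] [439. 297.]
[211 287  48  30 630] [235. 302.]
[ 178  334  101   17 1589] [228. 342.]
lab 17
((286.5032043457031, 203.81195068359375), (21.569772720336914, 68.73135375976562), 8.392925262451172) [155  12 132]
bar [ 430.84842857 -297.59252587   98.        ] [ 380.59805739 -334.00732251   98.        ] 62.05753151816741 -144.07038796455896 mid [ 405.72324298 -315.79992419   98.        ] shoulder [ 404.94215388 -314.9292074    62.        ]
95 (180, 330) [-170.  -17. -120.] [-135. -102.    3.]
95 (278, 332) [-107.  -94. -120.] [-138.   -3.    3.]
95 (370, 263) [   8. -108. -120.] [-60.  83.   3.]
95 (467, 300) [  41. -210. -120.] [-100.  181.    3.]
110 (180, 330) [-157.  -13. -105.] [-123.  -96.  -12.]
110 (278, 332) [ -98.  -85. -105.] [-125.   -3.  -12.]
110 (370, 263) [  11.  -99. -105.] [-52.  78. -12.]
110 (467, 300) [  42. -195. -105.] [-90. 171. -12.]
125 (180, 330) [-144.   -9.  -90.] [-110.  -91.  -27.]
125 (278, 332) [-88. -77. -90.] [-113.   -3.  -27.]
125 (370, 263) [ 14. -90. -90.] [-43.  73. -27.]
125 (467, 300) [  43. -180.  -90.] [-79. 160. -27.]
```

```bash
python3 -c "
from h import *
go((405.5,-315.5,110),36); go((405.5,-315.5,68),36)"
```

```text
t 3.45 q6 0.21 units [-0.023  0.022  0.526] [-0.0001  0.0001  0.0243]
t 3.45 q6 0.21 units [-0.023  0.022  0.736] [-0.0001  0.0001  0.0243]
```

```bash

python3 -m inch '[[[-0.01,0.01,0.08,0,0,0.01],[-0.02,0.02,0.2,0,0,0.02],[-0.023,0.022,0.33,0,0,0.024],[-0.023,0.022,0.43,0,0,0.024],[-0.023,0.022,0.5,0,0,0.024],[-0.023,0.022,0.5,0,0,0.024]]]' 0.3 30
python3 - <<'E'
from h import *
im,c=snap("wrist","w2"); print(proj(c,(405.5,-315.5,98)))
E
```

```text
clock: 3.95
eef_pos: [404.3, -314.3, 112.6]
tcp_rot: [-3.137, 0.001, 0.631]
contact_force: [-1.3, 0.6, -0.0]
opening: 0.651
grasp_force: 0.0
[279.84802196 251.1402894 ]
```

View pics/w2.png

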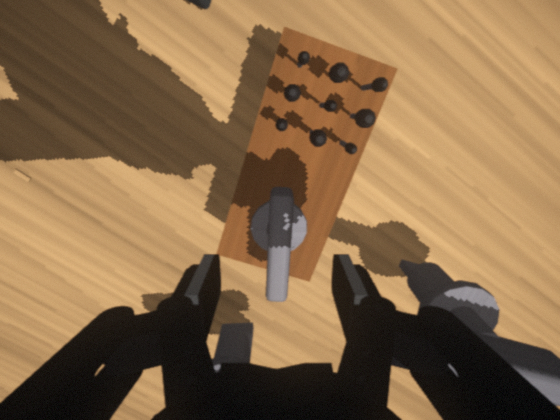

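The bar spans (282,188) to (277,300) and sits centred between the fingers, with nothing else in their way. I'll work out the last correction, then go down and grip.

```bash
python3 -c "
from h import *
c=cam('wrist')
a,b=ray(c,(282,188),98),ray(c,(277,300),98);d=a-b;y=np.degrees(np.arctan2(d[1],d[0]));print(a,b,np.hypot(*d[:2]),y,(a+b)/2)
m=(a+b)/2; go((m[0],m[1],68),y)"
```

```text
[ 435.69907448 -295.96001571   98.        ] [ 379.16381049 -334.08639321   98.        ] 68.18985801314311 33.995026654786514 [ 407.43144249 -315.02320446   98.        ]
t 4.0 q6 0.28 units [0.009 0.008 0.231] [-0.0009  0.0003  0.0117]
```

```bash

python3 -m inch '[[[0.005,0.005,0.04,0,0,0.006],[0.009,0.008,0.1,0,0,0.012],[0.009,0.008,0.16,0,0,0.012],[0.009,0.008,0.21,0,0,0.012],[0.009,0.008,0.231,0,0,0.012],[0.009,0.008,0.231,0,0,0.012]]]'
python3 -m inch '[[[0,0,0,0,0,0],[0,0,0,0,0,0],[0,0,0,0,0,0],[0,0,0,0,0,0],[0,0,0,0,0,0],[0,0,0,0,0,0],[0,0,0,0,0,0],[0,0,0,0,0,0]]]' -1 50
```

```text
clock: 4.5
eef_pos: [408.5, -315.7, 68.6]
tcp_rot: [-3.141, 0.0, 0.591]
contact_force: [-0.1, 0.5, 0.1]
opening: 0.649
grasp_force: 0.0
clock: 5.17
eef_pos: [408.9, -316.1, 69.9]
tcp_rot: [3.141, -0.0, 0.591]
contact_force: [-1.5, 1.4, 5.4]
opening: 0.154
grasp_force: 48.7
```

```bash

python3 -m inch '[[[0,0,-0.02,0,0,0],[0,0,-0.06,0,0,0],[0,0,-0.12,0,0,0],[0,0,-0.2,0,0,0],[0,0,-0.3,0,0,0],[0,0,-0.42,0,0,0],[0,0,-0.54,0,0,0],[0,0,-0.66,0,0,0]]]' -1 80
python3 -m inch '[[[0,0,-0.08,0,0,0],[0,0,-0.14,0,0,0],[0,0,-0.18,0,0,0],[0,0,-0.18,0,0,0]]]'
python3 -c "
from h import *
go((415,-60,235),9)
c=cam('side');print(proj(c,(495,-55,140)))"
```

```text
clock: 5.83
eef_pos: [408.4, -315.7, 202.7]
tcp_rot: [-3.142, 0.0, 0.591]
contact_force: [0.9, -0.7, -1.8]
opening: 0.14
grasp_force: 78.2
clock: 6.17
eef_pos: [409.3, -316.4, 239.1]
tcp_rot: [3.139, -0.001, 0.591]
contact_force: [0.5, 1.0, -3.6]
opening: 0.141
grasp_force: 78.3
t 6.17 q6 0.32 units [ 0.738 -1.049  0.018] [ 0.0009 -0.0005  0.138 ]
[286.75286784 203.26096852]
```

```bash

python3 -m inch '[[[0.03,-0.04,0,0,0,0.01],[0.1,-0.14,0,0,0,0.03],[0.2,-0.28,0,0,0,0.05],[0.3,-0.43,0,0,0,0.07],[0.41,-0.58,0,0,0,0.09],[0.52,-0.73,0,0,0,0.11],[0.62,-0.87,0,0,0,0.125],[0.7,-0.99,0,0,0,0.138]]]' >/dev/null
python3 -m inch '[[[0.03,-0.04,0,0,0,0],[0.03,-0.04,0,0,0,0],[0.03,-0.04,0,0,0,0],[0.03,-0.04,0,0,0,0]]]'
python3 - <<'E'
from h import *
im,c=snap("wrist","w3"); print(proj(c,(495,-55,140)))
go((495,-55,235),9)
E
```

```text
clock: 7.17
eef_pos: [419.2, -65.4, 236.7]
tcp_rot: [3.141, 0.001, 0.158]
contact_force: [-0.2, -0.1, -2.2]
opening: 0.138
grasp_force: 78.9
[277.97592108 105.01932777]
t 7.22 q6 1.26 units [0.383 0.007 0.009] [ 0.0001  0.0002 -0.0001]
```

View pics/w3.png

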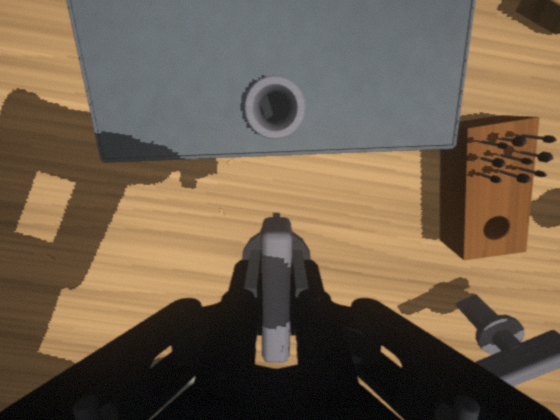

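```bash
python3 - <<'E'
from h import *
s=r.sense();c=cam("wrist",s);im=cv2.imread("pics/w3.png");g=cv2.cvtColor(im,cv2.COLOR_BGR2GRAY)
T=R.from_euler('xyz',s["tcp_rot"])
crop=g[60:155,225:325]; print(g[107,225:325:4])
m=(crop>118).astype(np.uint8)
for th in(105,115,125,135):
    cs,_=cv2.findContours((crop>th).astype(np.uint8),cv2.RETR_EXTERNAL,cv2.CHAIN_APPROX_NONE)
    k=max(cs,key=cv2.contourArea); print(th,cv2.fitEllipse(k) if len(k)>5 else 0)
print("lock",ray(c,(274,107),140))
a,b=ray(c,(100,160),130),ray(c,(460,148),130);d=a-b;print("front",a,b,np.hypot(*d[:2]),"box yaw",np.degrees(np.arctan2(d[1],d[0]))-90)
for z in(255,267):
  for q in((277,233),(275,362)): print(z,T.inv().apply(ray(c,q,z)-s["eef_pos"]).round(1))
C=cv2.resize(im[40:400,180:380],None,fx=1.6,fy=1.6,interpolation=2)
cr=cv2.resize(im[60:155,225:325],None,fx=4.5,fy=4.5,interpolation=2); cr=cv2.convertScaleAbs(cr,alpha=1.6)
C2=np.zeros((576,450,3),np.uint8);C2[:cr.shape[0],:cr.shape[1]]=cr
cv2.imwrite("pics/c2.png",np.hstack([C,C2]))
E
```

```text
[114 113 111 116  66 104 137 117  91  49  62  64  42  37  40  38  43  55
 100 142 123 116 121 122 123]
105 ((48.927711486816406, 45.08913040161133), (106.0357894897461, 117.90150451660156), 83.88697814941406)
115 ((54.161624908447266, 45.59806442260742), (98.0770492553711, 109.76896667480469), 78.06825256347656)
125 ((50.39564895629883, 46.9271240234375), (58.50029373168945, 60.47711944580078), 2.8259518146514893)
135 ((50.182308197021484, 47.039363861083984), (56.539459228515625, 58.96466827392578), 1.09284508228302)
lock [493.17179167 -52.6547625  140.        ]
front [431.53556693  78.09377832 130.        ] [ 485.45527785 -202.17860356  130.        ] 285.4118835438371 box yaw 10.889701585753812
255 [ 25.1   0.5 -18.2]
255 [-44.2  -0.4 -18.2]
267 [ 30.2   0.5 -30.2]
267 [-32.4  -0.3 -30.2]
```

View pics/c2.png

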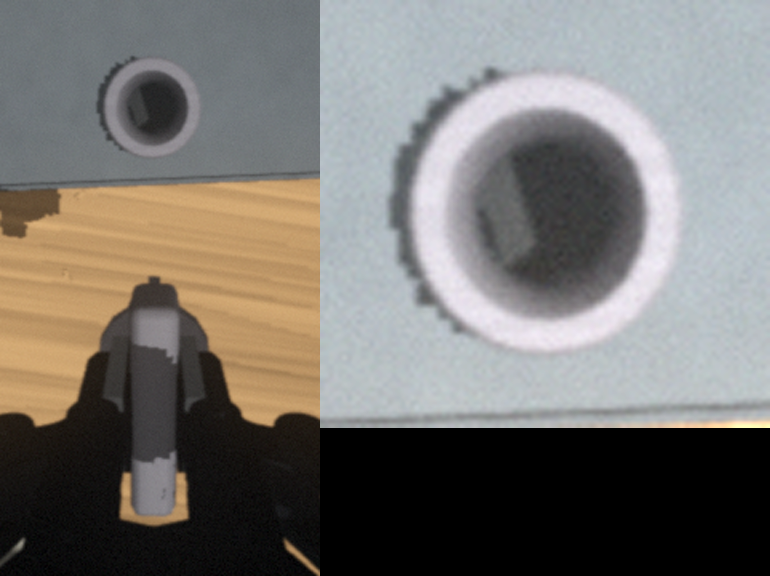

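The crop shows the collar as a clean ring centred at (275.3,106.9) in the wrist picture, which puts the lock near (493.5,-53.4). The key hangs upright in the fingers with its bar about 2 mm towards tool -x. The box yaw is about 10°, so the slot lies between -50° and 70°. I'll go above the lock at yaw -50°.

```bash

python3 -m inch '[[[0.04,0,0,0,0,0.02],[0.1,0,0,0,0,0.055],[0.17,0,0,0,0,0.09],[0.24,0,0,0,0,0.125],[0.3,0,0,0,0,0.16],[0.34,0.005,0,0,0,0.195],[0.37,0.007,0,0,0,0.23],[0.383,0.007,0,0,0,0.265]]]' >/dev/null
python3 -m inch '[[[0,0,0,0,0,0.03],[0,0,0,0,0,0.055],[0,0,0,0,0,0.065],[0,0,0,0,0,0.065],[0,0,0,0,0,0.065],[0,0,0,0,0,0.065]]]'
python3 -c "
from h import *
go((494.8,-54.9,205),-50)
s=r.sense();print(s['contact_force'],s['wrist_torque'])"
```

```text
clock: 8.38
eef_pos: [495.2, -54.7, 236.9]
tcp_rot: [3.141, 0.0, -0.879]
contact_force: [0.4, 0.1, -2.2]
opening: 0.136
grasp_force: 78.9
t 8.38 q6 2.34 units [-0.001  0.002  0.16 ] [ 0.0001  0.     -0.0021]
[ 0.36532699  0.07741865 -2.19425491] [-0.01923263  0.07200643 -0.00498804]
```

```bash

python3 -m inch '[[[0,0,0.03,0,0,0],[0,0,0.08,0,0,0],[0,0,0.13,0,0,0],[0,0,0.16,0,0,0],[0,0,0.16,0,0,0]]]' | egrep 'pos|force'
python3 -m inch '[[[0,0,0.015,0,0,0],[0,0,0.03,0,0,0],[0,0,0.045,0,0,0],[0,0,0.05,0,0,0],[0,0,0.05,0,0,0]]]'| egrep 'pos|force'
python3 -c "
from h import *
im,c=snap('wrist','w4');im2,d=snap('side','s4')
cv2.imwrite('pics/c4.png',np.hstack([im[20:420,80:480,::-1],cv2.resize(im2[130:250,230:350,::-1],(400,400),interpolation=2)]))
s=r.sense();print(s['contact_force'])"
```

```text
eef_pos: [494.0, -53.9, 202.9]
contact_force: [-0.4, -0.2, -2.5]
grasp_force: 78.9
eef_pos: [495.2, -54.0, 194.9]
contact_force: [0.1, 0.0, -2.1]
grasp_force: 78.9
[ 0.01970418 -0.21862081 -1.76441832]
```

View pics/c4.png

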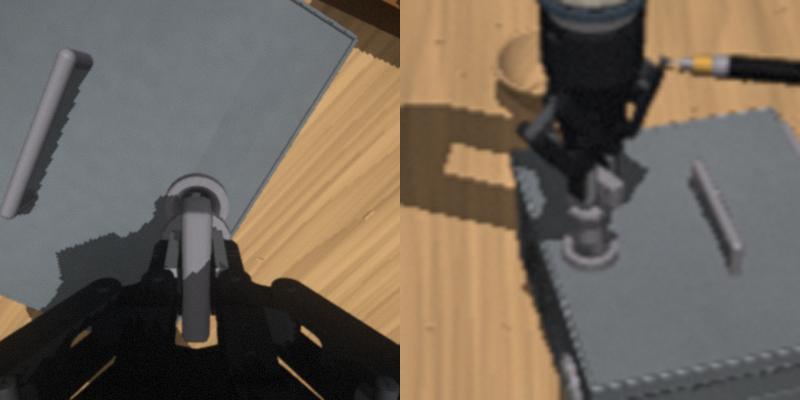

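The left half shows the bar over the collar (ring around (197,205)), and the side crop shows the shank centred in the ring. The tip has entered the mouth with no side force, so I'll continue down gently.

```bash
cat > chk.py <<'E'
import sys
from h import *
s=r.sense(); f=s["contact_force"]; print(round(s["clock"],2),s["eef_pos"].round(1),np.degrees(s["tcp_rot"][2]).round(1),"F",f.round(1),"Mz",round(s["wrist_torque"][2],2))
lo=float(sys.argv[1]) if len(sys.argv)>1 else 0   # stop if below this height or forces large
sys.exit(int(s["eef_pos"][2]<lo or abs(f[2])>float(sys.argv[2] if len(sys.argv)>2 else 12) or np.hypot(f[0],f[1])>10))
E
m="python3 -m inch"
python3 -m inch '[[[0,0,0.01,0,0,0],[0,0,0.02,0,0,0],[0,0,0.025,0,0,0]]]'>/dev/null; python3 chk.py || exit
python3 -m inch '[[[0,0,0.01,0,0,0],[0,0,0.02,0,0,0],[0,0,0.025,0,0,0]]]'>/dev/null; python3 chk.py || exit
python3 -m inch '[[[0,0,0.01,0,0,0],[0,0,0.02,0,0,0],[0,0,0.025,0,0,0]]]'>/dev/null; python3 chk.py || exit
python3 -m inch '[[[0,0,0.01,0,0,0],[0,0,0.02,0,0,0],[0,0,0.025,0,0,0]]]'>/dev/null; python3 chk.py || exit
python3 -m inch '[[[0,0,0.01,0,0,0],[0,0,0.015,0,0,0],[0,0,0.02,0,0,0]]]'>/dev/null; python3 chk.py || exit
```

```text
9.57 [495.2 -54.  189.9] -50.4 F [ 0.1 -0.3 -1.5] Mz 0.01
9.82 [495.1 -54.  184.7] -50.4 F [ 0.5 -0.  -2.1] Mz -0.02
10.07 [495.2 -54.  179.8] -50.4 F [-0.3 -0.6 -2.5] Mz 0.0
10.32 [495.2 -54.  174.8] -50.4 F [ 0.3  0.1 -2. ] Mz 0.0
10.57 [495.3 -54.  171. ] -50.4 F [-0.1 -0.4 -1.3] Mz 0.03
```

```bash
s(){ python3 chk.py 0 4 || exit; }
python3 -m inch '[[[0,0,0.005,0,0,0],[0,0,0.01,0,0,0],[0,0,0.01,0,0,0]]]'>/dev/null; s
python3 -m inch '[[[0,0,0.005,0,0,0],[0,0,0.005,0,0,0]]]'>/dev/null; s
python3 -m inch '[[[0,0,0.005,0,0,0],[0,0,0.005,0,0,0]]]'>/dev/null; s
python3 -m inch '[[[0,0,0.005,0,0,0],[0,0,0.005,0,0,0]]]'>/dev/null; s
python3 -m inch '[[[0,0,0.005,0,0,0],[0,0,0.005,0,0,0]]]'>/dev/null; s
python3 -m inch '[[[0,0,0.005,0,0,0],[0,0,0.005,0,0,0]]]'>/dev/null; s
python3 -m inch '[[[0,0,0.005,0,0,0],[0,0,0.005,0,0,0]]]'>/dev/null; s
```

```text
10.82 [495.2 -54.  168.9] -50.4 F [ 0.3  0.5 -2.8] Mz -0.01
10.98 [495.2 -54.  168. ] -50.4 F [-0.3  0.2 -1.2] Mz -0.01
11.15 [495.2 -54.  167. ] -50.4 F [ 0.4  0.8 -2. ] Mz 0.02
11.32 [495.3 -54.  166. ] -50.4 F [-0.9  0.8 -3. ] Mz 0.0
11.48 [495.6 -54.1 165.8] -50.4 F [-2.2 -0.2  7.1] Mz -0.0
```

Contact came at TCP z of about 165.9, matching the predicted 166, with about 9 N of press. Now I'll sweep in small anticlockwise steps, with a stop on any drop or rise in force.

```bash
cat > chs.py <<'E'
import sys
from h import *
s=r.sense(); f=s["contact_force"]; print(round(s["clock"],2),s["eef_pos"].round(1),np.degrees(s["tcp_rot"][2]).round(1),"F",f.round(1),"Mz",round(s["wrist_torque"][2],2))
sys.exit(int(f[2]<1.5 or f[2]>13 or np.hypot(f[0],f[1])>8))
E
s(){ python3 chs.py || exit; }
python3 -m inch '[[[0,0,0,0,0,-0.01],[0,0,0,0,0,-0.02],[0,0,0,0,0,-0.02]]]'>/dev/null; s
python3 -m inch '[[[0,0,0,0,0,-0.01],[0,0,0,0,0,-0.02],[0,0,0,0,0,-0.02]]]'>/dev/null; s
python3 -m inch '[[[0,0,0,0,0,-0.01],[0,0,0,0,0,-0.02],[0,0,0,0,0,-0.02]]]'>/dev/null; s
python3 -m inch '[[[0,0,0,0,0,-0.01],[0,0,0,0,0,-0.02],[0,0,0,0,0,-0.02]]]'>/dev/null; s
python3 -m inch '[[[0,0,0,0,0,-0.01],[0,0,0,0,0,-0.02],[0,0,0,0,0,-0.02]]]'>/dev/null; s
```

```text
11.73 [495.8 -54.1 165.8] -46.7 F [-0.9  0.7  6. ] Mz 0.01
11.98 [496.  -54.1 165.9] -43.1 F [0.2 0.1 4.4] Mz -0.03
12.23 [496.1 -54.  165.8] -39.5 F [-0.3  0.5  5.6] Mz -0.01
12.48 [496.1 -54.1 165.8] -36.0 F [0.5 0.4 5.2] Mz -0.01
12.73 [496.1 -54.  165.8] -32.4 F [0.3 0.4 5. ] Mz 0.04
```

```bash
s(){ python3 chs.py || exit; }
python3 -m inch '[[[0,0,0.001,0,0,-0.01],[0,0,0.001,0,0,-0.02],[0,0,0.001,0,0,-0.02]]]'>/dev/null; s
python3 -m inch '[[[0,0,0,0,0,-0.01],[0,0,0,0,0,-0.02],[0,0,0,0,0,-0.02]]]'>/dev/null; s
python3 -m inch '[[[0,0,0,0,0,-0.01],[0,0,0,0,0,-0.02],[0,0,0,0,0,-0.02]]]'>/dev/null; s
python3 -m inch '[[[0,0,0,0,0,-0.01],[0,0,0,0,0,-0.02],[0,0,0,0,0,-0.02]]]'>/dev/null; s
python3 -m inch '[[[0,0,0,0,0,-0.01],[0,0,0,0,0,-0.02],[0,0,0,0,0,-0.02]]]'>/dev/null; s
python3 -m inch '[[[0,0,0,0,0,-0.01],[0,0,0,0,0,-0.02],[0,0,0,0,0,-0.02]]]'>/dev/null; s
python3 -m inch '[[[0,0,0,0,0,-0.01],[0,0,0,0,0,-0.02],[0,0,0,0,0,-0.02]]]'>/dev/null; s
python3 -m inch '[[[0,0,0,0,0,-0.01],[0,0,0,0,0,-0.02],[0,0,0,0,0,-0.02]]]'>/dev/null; s
```

```text
12.98 [496.3 -54.1 165.8] -28.8 F [0.5 1.1 5.7] Mz -0.05
13.23 [496.3 -54.1 165.8] -25.2 F [ 0.2 -0.2  8.1] Mz -0.01
13.48 [496.3 -54.  165.8] -21.6 F [0.3 1.3 7.2] Mz -0.06
13.73 [496.3 -54.1 165.8] -18.0 F [0.2 0.7 7.1] Mz -0.04
13.98 [496.3 -54.1 165.8] -14.4 F [-0.1  0.4  6.4] Mz -0.06
14.23 [496.3 -54.1 165.8] -10.8 F [0.6 0.9 6.8] Mz -0.01
14.48 [496.3 -54.1 165.8] -7.2 F [0.7 1.5 7.4] Mz -0.04
14.73 [496.3 -54.1 165.8] -3.6 F [0.2 0.6 5.9] Mz -0.07
```

```bash
s(){ python3 chs.py || exit; }
python3 -m inch '[[[0,-0.001,0,0,0,-0.01],[0,-0.003,0,0,0,-0.02],[0,-0.003,0,0,0,-0.02]]]'>/dev/null; s
python3 -m inch '[[[0,0,0,0,0,-0.01],[0,0,0,0,0,-0.02],[0,0,0,0,0,-0.02]]]'>/dev/null; s
python3 -m inch '[[[0,0,0,0,0,-0.01],[0,0,0,0,0,-0.02],[0,0,0,0,0,-0.02]]]'>/dev/null; s
python3 -m inch '[[[0,-0.001,0,0,0,-0.01],[0,-0.002,0,0,0,-0.02],[0,-0.002,0,0,0,-0.02]]]'>/dev/null; s
python3 -m inch '[[[0,0,0,0,0,-0.01],[0,0,0,0,0,-0.02],[0,0,0,0,0,-0.02]]]'>/dev/null; s
python3 -m inch '[[[0,0,0,0,0,-0.01],[0,0,0,0,0,-0.02],[0,0,0,0,0,-0.02]]]'>/dev/null; s
python3 -m inch '[[[0,0,0,0,0,-0.01],[0,0,0,0,0,-0.02],[0,0,0,0,0,-0.02]]]'>/dev/null; s
python3 -m inch '[[[0,0,0,0,0,-0.01],[0,0,0,0,0,-0.02],[0,0,0,0,0,-0.02]]]'>/dev/null; s
```

```text
14.98 [496.3 -53.7 165.7] 0.1 F [ 0.  -0.6  5.7] Mz -0.04
15.23 [496.3 -53.6 165.7] 3.7 F [ 0.8 -0.7  6.4] Mz -0.03
15.48 [496.2 -53.5 165.7] 7.2 F [ 0.1 -0.2  5.4] Mz -0.02
15.73 [496.1 -53.3 165.6] 10.9 F [ 0.1 -1.4  5.1] Mz -0.06
15.98 [496.  -53.1 165.6] 14.4 F [-0.5  0.8  5.4] Mz -0.04
16.23 [495.9 -53.  165.4] 18.0 F [-0.1  0.2  5.5] Mz -0.01
16.48 [495.7 -52.9 165.2] 21.6 F [1.  1.6 3.5] Mz -0.03
16.73 [495.4 -52.7 164.7] 25.1 F [ 2.7  3.1 -1.5] Mz -0.03
```

The height fell and the press vanished at 25°, so the blade may be at the slot. I'll stop turning and feel downwards lightly.

```bash
s(){ python3 chk.py 0 9 || exit; }
python3 -m inch '[[[0,0,0.003,0,0,0],[0,0,0.005,0,0,0]]]'>/dev/null; s
python3 -m inch '[[[0,0,0.003,0,0,0],[0,0,0.005,0,0,0]]]'>/dev/null; s
python3 -m inch '[[[0,0,0.003,0,0,0],[0,0,0.005,0,0,0]]]'>/dev/null; s
python3 -m inch '[[[0,0,0.003,0,0,0],[0,0,0.005,0,0,0]]]'>/dev/null; s
```

```text
16.9 [495.5 -52.8 163.8] 25.1 F [2.6 3.7 1. ] Mz -0.01
17.07 [495.5 -52.9 162.9] 25.1 F [2.2 4.6 1. ] Mz -0.03
17.23 [495.5 -52.9 161.9] 25.2 F [1.  4.1 1.3] Mz -0.04
17.4 [495.4 -52.9 160.9] 25.2 F [2.3 4.3 1.1] Mz 0.02
```

```bash
s(){ python3 chk.py 0 9 || exit; }
python3 -m inch '[[[0.001,-0.001,0.003,0,0,0],[0.002,-0.002,0.005,0,0,0]]]'>/dev/null; s
python3 -m inch '[[[0,0,0.003,0,0,0],[0,0,0.005,0,0,0]]]'>/dev/null; s
python3 -m inch '[[[0,0,0.003,0,0,0],[0,0,0.005,0,0,0]]]'>/dev/null; s
python3 -m inch '[[[0,0,0.003,0,0,0],[0,0,0.005,0,0,0]]]'>/dev/null; s
python3 -m inch '[[[0,0,0.003,0,0,0],[0,0,0.005,0,0,0]]]'>/dev/null; s
python3 -m inch '[[[0,0,0.003,0,0,0],[0,0,0.005,0,0,0]]]'>/dev/null; s
python3 -m inch '[[[0,0,0.003,0,0,0],[0,0,0.005,0,0,0]]]'>/dev/null; s
python3 -m inch '[[[0,0,0.003,0,0,0],[0,0,0.005,0,0,0]]]'>/dev/null; s
```

```text
17.57 [495.5 -52.7 159.8] 25.2 F [ 2.6  1.7 -0.9] Mz -0.04
17.73 [495.4 -52.7 158.8] 25.2 F [ 2.6  1.2 -0.1] Mz 0.01
17.9 [495.4 -52.6 157.8] 25.2 F [ 2.9  2.6 -0.1] Mz 0.02
18.07 [495.4 -52.6 156.8] 25.2 F [ 1.6  1.5 -0.5] Mz 0.02
18.23 [495.4 -52.6 155.8] 25.2 F [ 1.7  1.8 -0.9] Mz -0.01
18.4 [495.4 -52.5 154.8] 25.2 F [1.8 1.3 0.2] Mz -0.01
18.57 [495.4 -52.5 154. ] 25.2 F [0.2 1.9 6.4] Mz -0.06
18.73 [495.5 -52.5 153.9] 25.2 F [-3.6  2.9 18.3] Mz -0.01
```

The key is home at TCP z of 153.9, 12 mm below face contact as specified. I'll ease the press and turn anticlockwise while watching the torque.

```bash
cat > cht.py <<'E'
import sys
from h import *
s=r.sense(); f=s["contact_force"]; m=s["wrist_torque"][2]; print(round(s["clock"],2),s["eef_pos"].round(1),np.degrees(s["tcp_rot"][2]).round(1),"F",f.round(1),"Mz",round(m,2))
sys.exit(int(abs(m)>0.3 or f[2]>20 or np.hypot(f[0],f[1])>10 or s["eef_pos"][2]>155))
E
s(){ python3 cht.py || exit; }
python3 -m inch '[[[0,0,-0.002,0,0,0],[0,0,-0.004,0,0,0],[0,0,-0.004,0,0,0]]]'>/dev/null; s
python3 -m inch '[[[0,0,0,0,0,-0.01],[0,-0.001,0,0,0,-0.02],[0,-0.001,0,0,0,-0.03]]]'>/dev/null; s
python3 -m inch '[[[0,0,0,0,0,-0.01],[0,-0.001,0,0,0,-0.02],[0,-0.001,0,0,0,-0.03]]]'>/dev/null; s
python3 -m inch '[[[0,0,0,0,0,-0.01],[0,-0.001,0,0,0,-0.02],[0,-0.001,0,0,0,-0.03]]]'>/dev/null; s
python3 -m inch '[[[0,0,0,0,0,-0.01],[0,-0.001,0,0,0,-0.02],[0,-0.001,0,0,0,-0.03]]]'>/dev/null; s
python3 -m inch '[[[0,0,0,0,0,-0.01],[0,-0.001,0,0,0,-0.02],[0,-0.001,0,0,0,-0.03]]]'>/dev/null; s
```

```text
18.98 [495.4 -52.5 153.9] 25.2 F [0.8 2.4 5.8] Mz 0.03
19.23 [495.2 -52.1 154. ] 30.7 F [-0.4  3.9  6.8] Mz -0.11
19.48 [495.  -51.8 153.9] 36.1 F [-1.2  4.   8.1] Mz -0.28
19.73 [494.9 -51.7 153.9] 41.5 F [-1.1  3.7  7.3] Mz -0.31
```

```bash
sed -i 's/abs(m)>0.3/abs(m)>0.42/' cht.py
s(){ python3 cht.py || exit; }
python3 -m inch '[[[0.001,-0.001,0,0,0,0],[0.001,-0.002,0,0,0,0],[0.001,-0.002,0,0,0,0]]]'>/dev/null; s
python3 -m inch '[[[0,0,0,0,0,-0.007],[0,-0.0005,0,0,0,-0.014],[0,-0.0005,0,0,0,-0.02]]]'>/dev/null; s
python3 -m inch '[[[0,0,0,0,0,-0.007],[0,-0.0005,0,0,0,-0.014],[0,-0.0005,0,0,0,-0.02]]]'>/dev/null; s
python3 -m inch '[[[0,0,0,0,0,-0.007],[0,-0.0005,0,0,0,-0.014],[0,-0.0005,0,0,0,-0.02]]]'>/dev/null; s
python3 -m inch '[[[0,0,0,0,0,-0.007],[0,-0.0005,0,0,0,-0.014],[0,-0.0005,0,0,0,-0.02]]]'>/dev/null; s
python3 -m inch '[[[0,0,0,0,0,-0.007],[0,-0.0005,0,0,0,-0.014],[0,-0.0005,0,0,0,-0.02]]]'>/dev/null; s
python3 -m inch '[[[0,0,0,0,0,-0.007],[0,-0.0005,0,0,0,-0.014],[0,-0.0005,0,0,0,-0.02]]]'>/dev/null; s
python3 -m inch '[[[0,0,0,0,0,-0.007],[0,-0.0005,0,0,0,-0.014],[0,-0.0005,0,0,0,-0.02]]]'>/dev/null; s
```

```text
19.98 [494.9 -51.6 153.9] 41.4 F [-0.3  1.6  5.6] Mz -0.09
20.23 [494.9 -51.5 153.9] 45.0 F [-1.3  1.8  6.8] Mz -0.24
20.48 [494.8 -51.4 154. ] 48.6 F [-0.3  1.6  6.6] Mz -0.26
20.73 [494.7 -51.4 154. ] 52.2 F [-0.6  1.2  6. ] Mz -0.25
20.98 [494.6 -51.3 154. ] 55.8 F [-1.6  1.8  7.4] Mz -0.36
21.23 [494.5 -51.3 154. ] 59.4 F [0.  2.1 7. ] Mz -0.28
21.48 [494.4 -51.3 153.9] 63.0 F [-0.9  1.   6.5] Mz -0.27
21.73 [494.3 -51.2 154. ] 66.6 F [-0.7  1.1  7.8] Mz -0.31
```

```bash
s(){ python3 cht.py || exit; }
python3 -m inch '[[[0,0,0,0,0,-0.007],[0,-0.0005,0,0,0,-0.014],[0,-0.0005,0,0,0,-0.02]]]'>/dev/null; s
python3 -m inch '[[[0,0,0,0,0,-0.007],[0,-0.0005,0,0,0,-0.014],[0,-0.0005,0,0,0,-0.02]]]'>/dev/null; s
python3 -m inch '[[[0,0,0,0,0,-0.007],[0,-0.0005,0,0,0,-0.014],[0,-0.0005,0,0,0,-0.02]]]'>/dev/null; s
python3 -m inch '[[[0,0,0,0,0,-0.007],[0,-0.0005,0,0,0,-0.014],[0,-0.0005,0,0,0,-0.02]]]'>/dev/null; s
python3 -m inch '[[[0,0,0,0,0,-0.007],[0,-0.0005,0,0,0,-0.014],[0,-0.0005,0,0,0,-0.02]]]'>/dev/null; s
python3 -m inch '[[[0,0,0,0,0,-0.007],[0,-0.0005,0,0,0,-0.014],[0,-0.0005,0,0,0,-0.02]]]'>/dev/null; s
python3 -m inch '[[[0,0,0,0,0,-0.004],[0,0,0,0,0,-0.008],[0,-0.0005,0,0,0,-0.01]]]'>/dev/null; s
python3 -m inch '[[[0,0,0,0,0,-0.004],[0,0,0,0,0,-0.008],[0,-0.0005,0,0,0,-0.01]]]'>/dev/null; s
python3 -m inch '[[[0,0,0,0,0,-0.004],[0,0,0,0,0,-0.008],[0,-0.0005,0,0,0,-0.01]]]'>/dev/null; s
python3 -m inch '[[[0,0,0,0,0,-0.004],[0,0,0,0,0,-0.008],[0,-0.0005,0,0,0,-0.01]]]'>/dev/null; s
```

```text
21.98 [494.2 -51.2 153.9] 70.2 F [-0.9  1.5  6.5] Mz -0.24
22.23 [494.1 -51.1 154. ] 73.8 F [-0.5  2.2  6.6] Mz -0.26
22.48 [494.  -51.1 153.9] 77.4 F [-1.5  2.1  6. ] Mz -0.26
22.73 [493.9 -51.1 154. ] 81.0 F [-0.4  1.6  7. ] Mz -0.2
22.98 [493.8 -51.1 153.9] 84.6 F [-1.3  0.9  6.7] Mz -0.26
23.23 [493.7 -51.2 153.9] 88.2 F [-1.8  1.4  6.6] Mz -0.23
23.48 [493.7 -51.2 154. ] 90.0 F [-0.8 -0.3  6.4] Mz -0.26
23.73 [493.6 -51.2 154. ] 91.8 F [0.  0.3 5.4] Mz -0.24
23.98 [493.6 -51.2 153.9] 93.6 F [-0.9  1.5  5.1] Mz -0.24
24.23 [493.5 -51.2 153.9] 95.4 F [0.3 0.9 5.4] Mz -0.26
```

Torque is steady at about 0.25 N m with no stop yet. I'll continue in 1° steps until it climbs.

```bash
s(){ python3 cht.py || exit; }
python3 -m inch '[[[0,0,0,0,0,-0.003],[0,0,0,0,0,-0.006],[0,0,0,0,0,-0.006]]]'>/dev/null; s
python3 -m inch '[[[0,0,0,0,0,-0.003],[0,0,0,0,0,-0.006],[0,0,0,0,0,-0.006]]]'>/dev/null; s
python3 -m inch '[[[0,0,0,0,0,-0.003],[0,0,0,0,0,-0.006],[0,0,0,0,0,-0.006]]]'>/dev/null; s
python3 -m inch '[[[0,0,0,0,0,-0.003],[0,0,0,0,0,-0.006],[0,0,0,0,0,-0.006]]]'>/dev/null; s
python3 -m inch '[[[0,0,0,0,0,-0.003],[0,0,0,0,0,-0.006],[0,0,0,0,0,-0.006]]]'>/dev/null; s
python3 -m inch '[[[0,0,0,0,0,-0.003],[0,0,0,0,0,-0.006],[0,0,0,0,0,-0.006]]]'>/dev/null; s
python3 -m inch '[[[0,0,0,0,0,-0.003],[0,0,0,0,0,-0.006],[0,0,0,0,0,-0.006]]]'>/dev/null; s
python3 -m inch '[[[0,0,0,0,0,-0.003],[0,0,0,0,0,-0.006],[0,0,0,0,0,-0.006]]]'>/dev/null; s
```

```text
24.48 [493.5 -51.2 154. ] 96.5 F [-0.3  1.2  5.4] Mz -0.21
24.73 [493.4 -51.2 154. ] 97.6 F [-0.8  1.3  6.5] Mz -0.23
24.98 [493.4 -51.2 153.9] 98.7 F [-0.2  0.6  6. ] Mz -0.19
25.23 [493.4 -51.2 154. ] 99.7 F [-0.4  0.7  6.6] Mz -0.19
25.48 [493.4 -51.2 154. ] 100.8 F [-1.4  1.1  6.9] Mz -0.15
25.73 [493.4 -51.2 154. ] 101.9 F [-1.6  0.5  6.1] Mz -0.13
25.98 [493.3 -51.2 153.9] 103.0 F [-0.7  0.2  6.6] Mz -0.13
26.23 [493.3 -51.2 153.9] 104.1 F [-0.9  0.6  5.8] Mz -0.16
```

```bash
s(){ python3 cht.py || exit; }
sed -i 's/abs(m)>0.42/abs(m)>0.33/' cht.py
python3 -m inch '[[[0,0,0,0,0,-0.003],[0,0,0,0,0,-0.006],[0,0,0,0,0,-0.006]]]'>/dev/null; s
python3 -m inch '[[[0,0,0,0,0,-0.003],[0,0,0,0,0,-0.006],[0,0,0,0,0,-0.006]]]'>/dev/null; s
python3 -m inch '[[[0,0,0,0,0,-0.003],[0,0,0,0,0,-0.006],[0,0,0,0,0,-0.006]]]'>/dev/null; s
python3 - <<'E'
from h import *
im,c=snap("wrist","w5")
E
```

```text
26.48 [493.2 -51.2 153.9] 105.1 F [-1.4  0.6  5.9] Mz -0.28
26.73 [493.2 -51.2 154. ] 106.2 F [-1.2 -0.2  6.9] Mz -0.34
```

Torque is climbing at 105–106°, which looks like the stop. I'll check with a picture before letting go.

```bash
python3 - <<'E'
from h import *
im,c=snap("wrist","w5")
s=r.sense();print(s["contact_force"],s["wrist_torque"],s["tcp_rot"])
E
```

```text
[-0.7820967   0.50525175  7.21080428] [ 0.01748808  0.23341211 -0.38785586] [-3.14100471e+00  1.07190245e-04  1.85316837e+00]
```

View pics/w5.png

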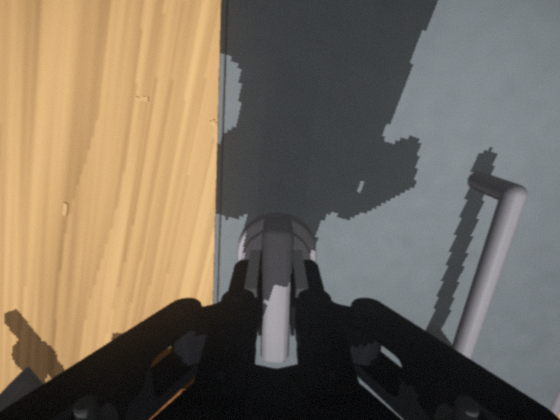

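```bash
python3 - <<'E'
from h import *
c=cam("wrist")
def yaw(p,q,z):
    d=ray(c,p,z)-ray(c,q,z); return np.degrees(np.arctan2(d[1],d[0])),np.hypot(*d[:2])
g=cv2.imread("pics/w5.png"); h=cv2.cvtColor(g,cv2.COLOR_BGR2HSV).astype(int)
E=[]
for v in range(5,245,10):
    row=h[v,150:280,1]; k=np.where(row>90)[0]; E.append((150+k[-1] if len(k) else 0,v))
E=np.array(E,float);E=E[(E[:,0]>205)&(E[:,0]<230)];p=np.polyfit(E[:,1],E[:,0],1)
print(p,len(E)); print("edge yaw",yaw((np.polyval(p,5),5),(np.polyval(p,245),245),130))
for v in(262,290,320,350): print(v,np.round(np.abs(np.diff(g[v,250:305].astype(int).sum(1)))).astype(int).argsort()[-4:]+250)
print("bar",yaw((279,222),(274,362),182))
c3=cam("scene")
E
```

```text
[-2.73913043e-02  2.20203623e+02] 24
edge yaw (np.float64(101.24704535640332), np.float64(121.92560316701186))
262 [303 258 259 261]
290 [272 290 289 271]
320 [289 288 261 262]
350 [254 295 296 255]
bar (np.float64(104.46101144236249), np.float64(68.56349850773536))
```

The handle is at about 104° against the box's y axis at 101.2°, so with the play it is past slot-at-stop. I'll take one more small step to confirm the torque rise, then relax the twist and let go.

```bash

python3 -m inch '[[[0,0,0,0,0,-0.003],[0,0,0,0,0,-0.006],[0,0,0,0,0,-0.006]]]'>/dev/null; python3 cht.py
python3 -m inch '[[[0,0,0,0,0,0.004],[0,0,0,0,0,0.008],[0,0,-0.002,0,0,0.014],[0,0,-0.003,0,0,0.018],[0,0,-0.003,0,0,0.018]]]'>/dev/null; python3 cht.py
```

```text
27.03 [493.2 -51.3 154. ] 107.3 F [-0.9 -0.2  6.8] Mz -0.55
27.45 [493.2 -51.2 154. ] 104.0 F [ 0.7 -0.9 -1.7] Mz -0.1
```

The stop is confirmed at 0.55 N m, and the twist is now relaxed. Opening and retreating straight up.

```bash

python3 -m inch '[[[0,0,0,0,0,0],[0,0,0,0,0,0],[0,0,0,0,0,0],[0,0,0,0,0,0],[0,0,0,0,0,0],[0,0,0,0,0,0]]]' 0.2
python3 -m inch '[[[0,0,-0.02,0,0,0],[0,0,-0.06,0,0,0],[0,0,-0.12,0,0,0],[0,0,-0.2,0,0,0],[0,0,-0.3,0,0,0],[0,0,-0.4,0,0,0],[0,0,-0.5,0,0,0],[0,0,-0.5,0,0,0]]]'
python3 -m inch '[[[-0.05,0,0,0,0,0],[-0.15,0,0,0,0,0],[-0.25,0,0,0,0,0],[-0.35,0,0,0,0,0],[-0.4,0,0,0,0,0],[-0.4,0,0,0,0,0]]]'
python3 - <<'E'
from h import *
im,c=snap("wrist","w6"); im2,d=snap("side","s6")
cv2.imwrite("pics/c6.png",np.hstack([cv2.resize(im[:,:,::-1],(480,360)),cv2.resize(im2[150:240,240:320,::-1],(320,360),interpolation=2)]))
E
```

```text
clock: 27.95
eef_pos: [493.5, -51.0, 154.3]
tcp_rot: [-3.142, 0.0, 1.816]
contact_force: [-1.8, -0.4, 0.5]
opening: 0.601
grasp_force: 0.0
clock: 28.62
eef_pos: [495.6, -51.2, 258.9]
tcp_rot: [3.135, 0.002, 1.816]
contact_force: [0.5, 0.5, 0.2]
opening: 0.598
grasp_force: 0.0
clock: 29.12
eef_pos: [512.9, -130.5, 253.6]
tcp_rot: [-3.141, -0.0, 1.814]
contact_force: [0.1, 0.4, -0.1]
opening: 0.6
grasp_force: 0.0
```

View pics/c6.png

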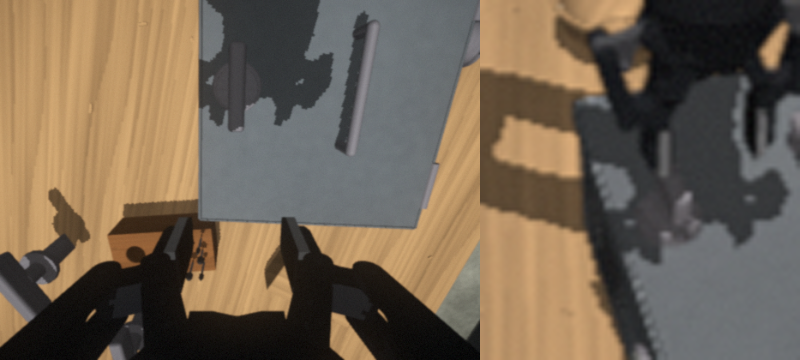

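The key stands alone in the lock. Its bar, (236,42) to (236,130), is parallel to the front edge, (201,0) to (199,218), and the shoulder covers the collar. Nothing touches the robot, so I'll hand in.

```bash
python3 -c "
from h import *
print(r.sense()['contact_force'], r.sign_off())"
```

```text
the job is handed in; nothing more can be done
[ 0.7385377  -0.07382462 -0.81186986] None
```

The key went fully home in the lock, was turned anticlockwise to its stop, and is standing there let go with its handle straight across the box; I handed the job in at about 29 s.

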